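# Turn the bottle caddy to the marker and latch it

### The arm

A 6-joint arm with a two-finger parallel gripper is mounted at the origin on the work surface. World frame = base frame: x ahead of the robot, y to its left, z up, the work surface at z = 0. Lengths are in m, angles in rad, forces in N, time in s.
With the tool pointing down it reaches from about 0.35 to 0.925 m from the base axis. Payload 6.4 kg.
Tool frame: the origin (TCP) lies on the centre line of the jaws, within the pads' length; the fingertips stand 14 mm ahead of it and the grasp point (between the pads) lies 5 mm behind it; z points along the fingers, y is the line along which they close (so a half turn about z gives the same grasp; the last joint's range is limited). The gripper opens to 85 mm and grips with 20 to 120 N. Pads are 22 mm wide; open, the fingers measure 114 mm over their backs; the gripper's body (76 mm by 85 mm) begins 54 mm behind the grasp point. The pads swing forward as they close: fully open they stand 13 mm farther back than shut.
Start: joints at [-1.377, 0.245, 1.558, -0, 1.339, -0.174], TCP at [0.234, -0.607, 0.21] pointing down, gripper open.
Joint ranges: [-3.13, 3.13], [-1.02, 2.26], [0.13, 2.54], [-0.95, 4.09], [0.21, 2.88], [-2.74, 2.74]. Speed limits (rad/s): [2.57, 2.57, 3.14, 3.14, 3.14, 3.14].

### API

Orientations are given as a rotation vector (axis times angle).
In Python, from rig import manip gives the robot as it stands. The module is installed in compiled form; this text tells all that it offers.
- The arm moves only by the tool carry_out, never from a script. Its argument "deltas" is one flat list of numbers, 7 for each row, row after row: the shift along the tool's x, y, z scaled (see below), then the turn, a rotation vector about the tool's x, y, z scaled (see below), then the opening, from 0 (shut) to 1 (fully open). A call has 1 to 12 rows; each row shifts and turns the commanded pose from where the row before left it, along the tool's axes as they then stand; what a row does not reach is not made up. The controller multiplies each number of a shift by 0.15 m and each number of a turn by 45 degrees. A row lasts 1/10 s, in which the tool goes at most 50 mm and 8.59 degrees, less where a joint would pass 70% of its speed; a pose out of reach is approached as far as the arm can. A call with a number of a shift or a turn outside -1 to 1 is refused whole. A call with a gripper value outside its range is refused whole. The fingers move at their own pace and stop on an object; "force" is the grip in N (left out, the last holds). Time passes only in rows, so rows that do not move let the fingers close. It gives the time, the measured TCP pose, the force, the opening and the grip force at its end, in the units of the state.
- manip.get_obs(): the state, without advancing time (a new reading comes with each control period).
- manip.grab_frame(name): name is "side" or "top"; returns the picture (400x640x3 uint8, red, green, blue); there is no depth.
- manip.camera_model(name): a dict with "vfov" (degrees; the focal length in pixels is half the picture's height over the tangent of half this angle, whatever the lens; pixels are square), "cx", "cy" (the principal point, pixels), "distortion" ([k1, k2, p1, p2, k3] as OpenCV has them; the pictures are not rectified), "R" (3x3) and "t" (3): a world point X has camera coordinates R X + t. Camera axes: x right, y down, z forward; pixel columns grow to the right and rows downward; lengths in m; the calibration is good to about 2 mm. A picture is of the moment at which its call begins. camera_model takes no time and is no camera call.
- manip.sign_off(): hands the job in; it is judged then, once.
The state is a dict: "t": time; "qpos": joint angles; "dq": joint speeds; "joint_efforts": joint torques, N m; "eef_pos": TCP position; "orientation": TCP orientation; "force": force on the tool from outside, world axes, zero at the start; "torque": the same for the moment, N m; "opening": finger opening in m; "finger_force": force on a finger pad.
Only numpy, scipy, OpenCV 4.12 (cv2) and the standard library are available. Lean on these libraries where they do the work, as an engineer would, in place of code of your own. Each camera call takes 0.05 s, during which the arm holds its last target. There are 200 camera calls.

### The job

Push gently with a fingertip on the steel arms at the top of the bottle caddy to turn it until the amber bottle is squarely at the brass marker, and only then push the red-knobbed latch lever all the way across so that its pin locks the caddy there. Do not grip anything or touch the bottles, leave everything else where it stands, and finish with the hand clear.

Things in the scene. Friction and masses are not known exactly. Their poses are not given: they have to be found in the camera images.
- caddy_base: fixed dark steel base of the bottle caddy, a disc 240 mm across on the table. Origin on the turning axis at table height, z up. The brass marker lies along its +x axis, the latch on its -y side. Its yaw varies.
- caddy_turn (a joint): turning angle of the caddy (rad, grows anticlockwise seen from above, no stops): bearing of the amber bottle about the axis from the base's +x axis; 0 or 2 pi = amber bottle exactly at the marker. Friction about 0.18 N m; stays where it is left. The turning part: a steel plate of 135 mm radius (top 29 mm above the table), a centre post, four clipped-in bottles and four arms.
- caddy_axis (a point): point on the turning axis at the arms' centre line, 235 mm above the table. Four level steel arms, 10 mm bars, reach from the hub (36 mm across, top at 245 mm) to black balls (20 mm across) 114 mm from the axis; they stand half-way between the bottles, at 45, 135, 225 and 315 degrees from the amber one.
- amber_center (a point): centre of the amber glass bottle (56 mm across, 150 mm tall), half-way up, 78 mm from the turning axis; all bottle tops are 179 mm above the table. Anticlockwise from it, 90 degrees apart: green, white, blue bottle, alike in size
- marker (a point): tip of the brass arrow marker on the base, 140 mm from the turning axis, 20 mm above the table, pointing at the axis; the arrow runs out to 186 mm and is 28 mm high
- latch (a joint): angle of the latch lever about its upright pivot (rad): 0 = open, 0.95 = locked, at its stop; grows anticlockwise seen from above, the knob moving along the base's +x. Stays where left (friction 0.05 N m). When locked, a tail pin stands between two brass pegs of the plate (a pair per bottle); it only enters if a bottle is within about 7 degrees of the marker, else it locks nothing.
- latch_pivot (a point): pivot of the latch, at base x = -45 mm, y = -150 mm, at the height of the lever's centre line, 70 mm above the table
- latch_knob (a point): centre of the red ball knob (22 mm across) at the end of the latch lever, 85 mm from the pivot, 70 mm above the table; the lever is a level 10 mm steel bar. In the base's frame its bearing from the pivot is -118.6 degrees when open and -64.2 degrees when locked. Nothing stands under the lever's outer half.
- bottle_amber: the amber bottle clipped in the caddy; origin at its underside; not to be touched
- bottle_green: green bottle clipped in the caddy, same size; not to be touched
- bottle_white: white bottle clipped in the caddy, same size; not to be touched
- bottle_blue: blue bottle clipped in the caddy, same size; not to be touched
- tumbler_green: loose green glass tumbler, 76 mm across, 95 mm tall, origin at its underside; leave alone
- tumbler_amber: loose amber glass tumbler, 76 mm across, 95 mm tall, origin at its underside; leave alone
- ice_bucket: clear ice bucket with steel lid, 162 mm across, 172 mm tall, origin at its underside; leave alone
- citrus_press: upright steel citrus press with lever, 245 mm tall, foot 130 x 100 mm, origin at its underside; leave alone
- muddler: wooden muddler lying on the table, 200 mm long along its x axis, 32 mm thick; leave alone
- jigger: steel measuring jigger, 46 mm across, 85 mm tall, origin at its underside; leave alone

How it is judged:
By the outcome, as a careful person would: the job done as asked, in the order asked, and still so for the second after the job is handed in, with the robot touching nothing.
It also fails if it takes over 58 s, if anything falls off the work surface, if the arm or the gripper's body presses on something with over 40 N, if the wrist force passes 120 N, or if a joint passes its speed limit or range.

## Working session

There is one attempt and no reset: what is moved stays moved. The work goes in short steps, Python scripts to look and compute and a tool call to move; the robot and the scene stay as the last step left them, time stands still between calls to the robot, and variables do not carry over. Pictures are saved under pics/ and viewed, at most 10 in all, crops included, and the job is handed in when it is done.

Besides the shell and the picture viewer there is one more tool, called after "Call:" as name(argument=value, ...), one argument or row to a line, values as JSON. carry_out: Moves the arm, as the interface text tells. Its arguments: {"type":"object","properties":{"deltas":{"type":"array","items":{"type":"number","minimum":-1,"maximum":1}},"force":{"type":"number"}},"required":["deltas"]}

```bash
mkdir -p pics; python3 - <<'E'
from rig import manip
import cv2
for n in("top","side"):
    cv2.imwrite(f"pics/{n}0.png",manip.grab_frame(n)[:,:,::-1]); print(n,manip.camera_model(n))
o=manip.get_obs();print(o)
E
```

```text
top {'vfov': 43.997070071854196, 'cx': 315.9928742782402, 'cy': 192.55682021344325, 'distortion': array([0.04173552, 0.        , 0.        , 0.        , 0.        ]), 'R': array([[-0.00641   , -0.99996369, -0.00561444],
       [-0.98240461,  0.00734525, -0.18662057],
       [ 0.18665504,  0.00431941, -0.98241602]]), 't': array([0.00239108, 0.54095646, 1.68391022])}
side {'vfov': 49.279735681082684, 'cx': 313.8695921474651, 'cy': 198.99258399869345, 'distortion': array([0.03503771, 0.        , 0.        , 0.        , 0.        ]), 'R': array([[ 0.98724483, -0.15809265, -0.0188243 ],
       [-0.09989026, -0.52299788, -0.84646037],
       [ 0.1239741 ,  0.83754399, -0.53211887]]), 't': array([-0.52970723,  0.18073866,  1.31096448])}
{'t': 0.1, 'qpos': array([-1.37705458e+00,  2.45760100e-01,  1.55890932e+00,  3.62049829e-05,
        1.33869681e+00, -1.74095098e-01]), 'dq': array([-0.00052363, -0.00195294, -0.0030039 , -0.00163696, -0.00084793,
        0.00082744]), 'joint_efforts': array([-4.39657151e-04, -4.30672789e+01, -3.27128398e+01, -1.33765366e-04,
        2.82462846e-03,  1.36741613e-05]), 'eef_pos': array([ 0.23364997, -0.60597114,  0.20867115]), 'orientation': array([-3.08686700e+00, -5.74207542e-01, -2.79489344e-05]), 'force': array([-0.04242446,  0.65666176, -0.24706584]), 'torque': array([-0.03208857, -0.01857968,  0.00721673]), 'finger_force': 0.0, 'opening': 0.08524628194797516}
```

View pics/top0.png

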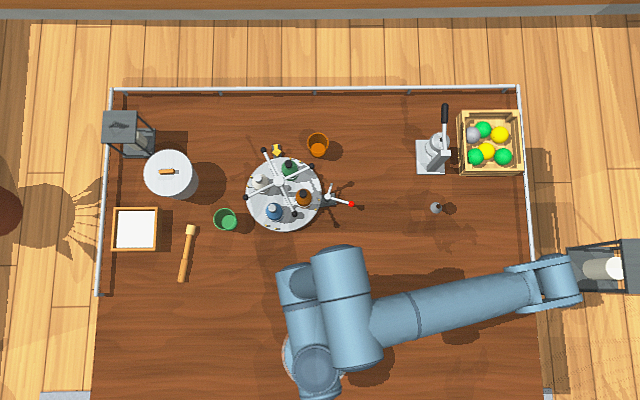

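View pics/side0.png

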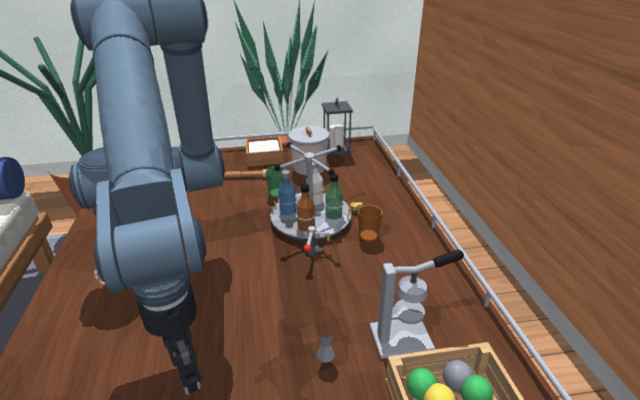

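The top view shows the caddy at about (285,192), the brass marker at (277,150), the amber bottle at (303,197) and the red knob at (351,203). The side view shows the hand at lower left, away from the caddy. Next I'll enlarge the caddy and measure.

```bash
cat > h.py <<'E'
import numpy as np,cv2
from rig import manip
def cam(n):
    m=manip.camera_model(n);f=200/np.tan(np.radians(m['vfov']/2))
    return np.array([[f,0,m['cx']],[0,f,m['cy']],[0,0,1]]),m['distortion'],m['R'],m['t']
def ray(n,uv,z):
    K,d,R,t=cam(n);p=cv2.undistortPoints(np.array([[uv]],float),K,d)[0,0]
    v=R.T@np.array([*p,1]);c=-R.T@t
    return c+v*(z-c[2])/v[2]
def proj(n,X):
    K,d,R,t=cam(n);return cv2.projectPoints(np.array(X,float).reshape(-1,3),cv2.Rodrigues(R)[0],t,K,d)[0][:,0]
def blobs(img,lo,hi,box,mina=4):
    hsv=cv2.cvtColor(img,cv2.COLOR_RGB2HSV);m=cv2.inRange(hsv,lo,hi);k=np.zeros_like(m);x0,y0,x1,y1=box;k[y0:y1,x0:x1]=255
    n,_,s,c=cv2.connectedComponentsWithStats(m&k)
    return [(c[i].round(1),s[i].tolist()) for i in range(1,n) if s[i,4]>=mina]
E
python3 - <<'E'
from h import *
a=manip.grab_frame("top");b=manip.grab_frame("side")
box=(235,135,370,240)
print("red",blobs(a,(0,150,130),(6,255,255),(320,180,370,220)),blobs(b,(0,150,130),(6,255,255),(290,230,330,260)))
print("brass",blobs(a,(18,120,120),(32,255,255),(262,140,292,162)),blobs(b,(18,120,120),(32,255,255),(345,195,370,220)))
print("black",blobs(a,(0,0,0),(180,255,55),box))
for u in [(351,203)]:print(ray("top",u,.07))
v=np.hstack([cv2.resize(a[140:240,235:365,::-1],(780,600),interpolation=2)])
cv2.imwrite("pics/c1.png",v)
cv2.imwrite("pics/c2.png",cv2.resize(b[140:270,255:400,::-1],(669,600),interpolation=2))
E
```

```text
red [(array([350.8, 203.5]), [348, 201, 7, 6, 32])] [(array([307.1, 247.5]), [304, 245, 7, 6, 37])]
brass [(array([275.9, 150. ]), [272, 144, 10, 12, 68])] [(array([355.3, 204.7]), [350, 202, 12, 8, 60])]
black [(array([263.5, 149.5]), [261, 147, 5, 6, 13]), (array([279.8, 155.8]), [278, 155, 5, 2, 6]), (array([287.7, 160.9]), [285, 160, 6, 4, 11]), (array([289.2, 165.8]), [286, 163, 6, 5, 10]), (array([311.6, 166.6]), [309, 165, 5, 4, 12]), (array([245.5, 197.2]), [243, 195, 5, 5, 14]), (array([303.3, 196. ]), [300, 194, 7, 4, 9]), (array([326.4, 200.4]), [325, 200, 4, 2, 5]), (array([326., 206.]), [324, 206, 5, 1, 5]), (array([294.3, 213.6]), [292, 211, 5, 6, 20]), (array([296.6, 230.1]), [292, 229, 9, 3, 11]), (array([285.5, 232. ]), [284, 232, 4, 1, 4])]
[ 0.49977089 -0.12195446  0.07      ]
```

View pics/c1.png

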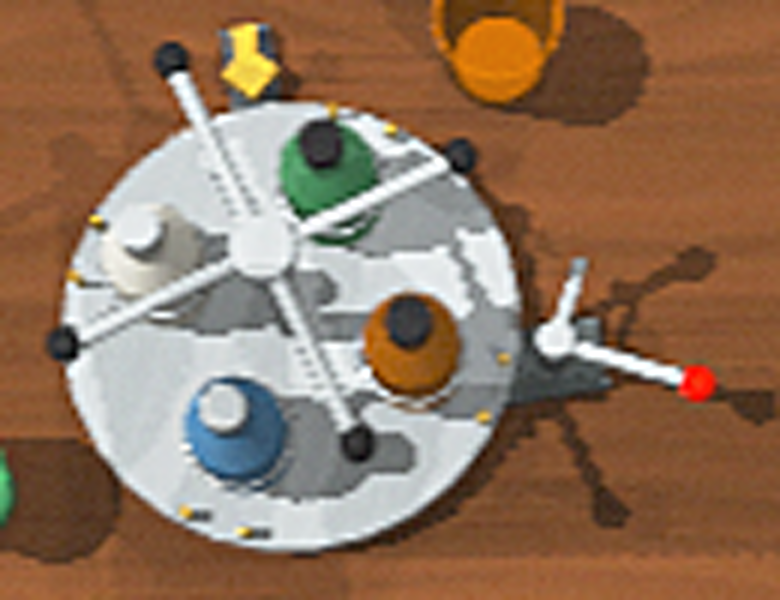

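View pics/c2.png

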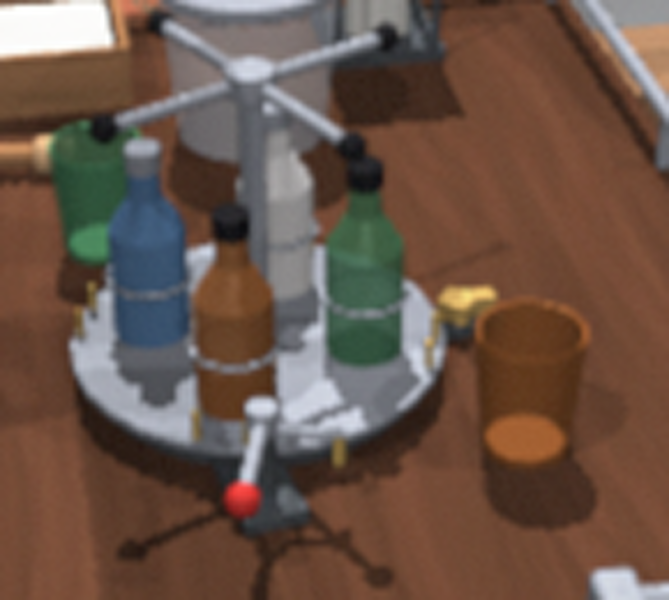

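The crops show the arm balls at full-image positions of about (263.7,149.5), (311.7,165.8), (245.3,197.2) and (294.5,213.7), with the amber cap at (303,194). The latch lever is open: its pivot is at (327.5,196.5) and the red knob at (350.8,203.5).

```bash
cat >> h.py <<'E'
def ang(p,c): return np.degrees(np.arctan2(p[1]-c[1],p[0]-c[0]))
def state(balls):
    P=np.array([ray("top",u,.237)[:2] for u in balls]);c=P.mean(0)
    return c,[(round(ang(p,c),1),round(np.hypot(*(p-c)),4)) for p in P]
E
python3 - <<'E'
from h import *
c,s=state([(263.7,149.5),(311.7,166.1),(245.4,197.2),(294.4,213.6)]);print(c,s)
am=ray("top",(303.2,193.7),.179);print("amber",am,ang(am,c),np.hypot(*(am[:2]-c)))
for z,u in ((.02,(276.5,155.5)),(.028,(275.9,150)),):
    m=ray("top",u,z);print("marker",m,ang(m,c),np.hypot(*(m[:2]-c)))
k=ray("top",(350.8,203.5),.07);pv=ray("top",(327.8,196.5),.078);print("knob",k,"pivot",pv,ang(k,pv),np.hypot(*(k-pv)[:2]))
# yaw from pivot
print("yaw piv",ang(pv,c)-ang((-.045,-.150),(0,0)),np.hypot(*(pv[:2]-c)))
print("knob yaw",ang(k,pv)+118.6)
# two-view checks
kk=ray("side",(307.1,247.5),.07);print("knob side",kk)
print("balls side proj",proj("side",[[c[0],c[1],.245]]))
for n,u,z in(("tg",(225,219),.09),("ta",(318,144),.09),("bucket",(168,173),.17),("jig",(436,208),.08),("press",(437,140),.24)):print(n,ray("top",u,z))
E
```

```text
[0.54221639 0.11417536] [(np.float64(25.2), np.float64(0.1146)), (np.float64(-64.9), np.float64(0.1141)), (np.float64(115.6), np.float64(0.115)), (np.float64(-154.4), np.float64(0.1136))]
amber [0.51316736 0.0395469  0.179     ] -111.26841064311294 0.08008279519752533
marker [0.68441924 0.1408316  0.02      ] 10.617009557556214 0.14467967009779722
marker [0.70277421 0.14247042 0.028     ] 9.994594143067435 0.16303197468680647
knob [ 0.49802806 -0.12123085  0.07      ] pivot [ 0.5216946  -0.04204346  0.078     ] -106.63969261423134 0.08264833875668495
yaw piv 9.215398535837537 0.1575609847347697
knob yaw 11.960307385768658
knob side [ 0.49856772 -0.12468526  0.07      ]
balls side proj [[308.32737149 153.36690325]]
tg [0.44465144 0.30733381 0.09      ]
ta [ 0.70585226 -0.00963896  0.09      ]
bucket [0.58720382 0.48271865 0.17      ]
jig [ 0.47875601 -0.41050745  0.08      ]
press [ 0.67152407 -0.38634597  0.24      ]
```

Call:
carry_out(
  deltas=[0,0,-0.15,0,0,0,0,0,0,-0.25,0,0,0,0,0,0,-0.25,0,0,0,0,0.08,-0.1,-0.1,0,0,0,0,0.16,-0.2,0,0,0,0,0,0.16,-0.2,0,0,0,0,0,0.16,-0.2,0,0,0,0,0,0.16,-0.2,0,0,0,0,0,0.16,-0.2,0,0,0,0,0,0.16,-0.2,0,0,0,0,0,0.16,-0.2,0,0,0,0,0,0.16,-0.2,0,0,0,0,0],
)

```text
t: 1.4
eef_pos: [0.3325, -0.2937, 0.322]
orientation: [-3.089, -0.574, -0.0]
force: [0.8, 0.9, 0.6]
opening: -0.0
finger_force: 0.0
```

Call:
carry_out(
  deltas=[0.16,-0.2,0,0,0,0,0,0.16,-0.2,0,0,0,0,0,0.16,-0.2,0,0,0,0,0,0.16,-0.2,0,0,0,0,0,0.16,-0.2,0,0,0,0,0,0.16,-0.2,0,0,0,0,0,0.16,-0.2,0,0,0,0,0,0.16,-0.2,0,0,0,0,0,0.16,-0.2,0,0,0,-0.09,0,0.08,-0.1,0,0,0,0,0,0,0,0,0,0,0,0,0,0,0,0,0,0,0],
)

```text
t: 2.6
eef_pos: [0.4412, 0.053, 0.322]
orientation: [3.066, 0.684, -0.001]
force: [0.3, 0.5, -0.1]
opening: -0.0
finger_force: 0.0
```

```bash
cat >> h.py <<'E'
from scipy.spatial.transform import Rotation as Ro
C=np.array([.5422,.1142])
def show(bear=None,r=.085,off=.03,z=.226):
    o=manip.get_obs();p=o['eef_pos'];R=Ro.from_rotvec(o['orientation']).as_matrix()
    print('t',round(o['t'],2),'p',p.round(4),'xb',round(np.degrees(np.arctan2(R[1,0],R[0,0])),2),'yb',round(np.degrees(np.arctan2(R[1,1],R[0,1])),2),'tilt',R[:,2].round(3),'F',o['force'].round(2),'q',o['qpos'].round(2),'op',round(o['opening'],4))
    if bear is not None:
        b=np.radians(bear);er=np.array([np.cos(b),np.sin(b)]);et=np.array([-er[1],er[0]])
        g=np.array([*(C+r*er-off*et),z]);print('goal',g.round(4),'tool delta/0.15',(R.T@(g-p)/.15).round(3),'tool y turn/45',round(-((bear+90-np.degrees(np.arctan2(R[1,1],R[0,1]))+180)%360-180)/45,3))
E
python3 -c "
from h import *
show(-154.7)"
```

```text
t 2.6 p [0.4412 0.053  0.322 ] xb 25.16 yb -64.84 tilt [-0. -0. -1.] F [ 0.28  0.53 -0.13] q [-0.14 -0.34  1.92 -0.    1.56  1.  ] op -0.0
goal [0.4525 0.105  0.226 ] tool delta/0.15 [ 0.216 -0.282  0.64 ] tool y turn/45 -0.003
```

Call:
carry_out(
  deltas=[0.07,-0.094,0,0,0,0,0,0.07,-0.094,0,0,0,0,0,0.07,-0.094,0,0,0,0,0,0,0,0.1,0,0,0,0,0,0,0.18,0,0,0,0,0,0,0.18,0,0,0,0,0,0,0.12,0,0,0,0,0,0,0.06,0,0,0,0,0,0,0,0,0,0,0,0,0.02,0,0,0,0,0,0,0,0,0,0,0,0],
)

```text
t: 3.7
eef_pos: [0.4541, 0.1014, 0.2275]
orientation: [3.066, 0.682, 0.004]
force: [-0.2, 0.8, 0.1]
opening: -0.0002
finger_force: 0.0
```

```bash
python3 -c "
from h import *
show(-154.7)
cv2.imwrite('pics/d.png',np.vstack([cv2.resize(manip.grab_frame(n)[y:y+100,x:x+200,::-1],(600,300),interpolation=2) for n,x,y in(('side',220,130),('top',220,140))]))"
```

```text
t 3.7 p [0.4541 0.1014 0.2275] xb 25.08 yb -64.92 tilt [ 0.002 -0.    -1.   ] F [-0.22  0.82  0.11] q [-0.02 -0.22  2.   -0.    1.37  1.11] op -0.0002
goal [0.4525 0.105  0.226 ] tool delta/0.15 [ 0.001 -0.026  0.01 ] tool y turn/45 -0.005
```

View pics/d.png

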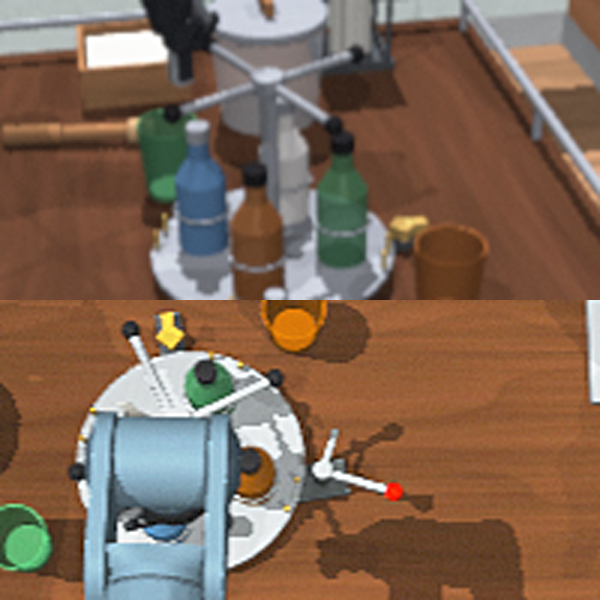

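Side view (top half): the fingertip is at about (180,75) in the crop, beside the near-left arm and above the bottles. I'll close the gap gently.

Call:
carry_out(
  deltas=[0,0.01,0,0,0,0,0,0,0.01,0,0,0,0,0,0,0.01,0,0,0,0,0,0,0.01,0,0,0,0,0,0,0,0,0,0,0,0],
)

```text
t: 4.3
eef_pos: [0.4558, 0.0964, 0.2262]
orientation: [3.066, 0.683, 0.0]
force: [-0.8, -0.3, -0.5]
opening: 0.0001
finger_force: 0.0
```

```bash
python3 -c "
from h import *
show(-154.7)"
```

```text
t 4.3 p [0.4558 0.0964 0.2262] xb 25.11 yb -64.89 tilt [ 0. -0. -1.] F [-0.79 -0.26 -0.46] q [-0.04 -0.22  2.   -0.    1.36  1.1 ] op 0.0001
goal [0.4525 0.105  0.226 ] tool delta/0.15 [ 0.004 -0.061  0.001] tool y turn/45 -0.004
```

Call:
carry_out(
  deltas=[-0.0034,0.015,0,0,0,-0.0333,0,-0.0034,0.015,0,0,0,-0.0333,0,-0.0064,0.03,0,0,0,-0.0667,0,-0.0064,0.03,0,0,0,-0.0667,0,-0.0064,0.03,0,0,0,-0.0667,0,-0.0064,0.03,0,0,0,-0.0667,0,-0.0064,0.03,0,0,0,-0.0667,0,-0.0064,0.03,0,0,0,-0.0667,0,-0.0064,0.03,0,0,0,-0.0667,0,-0.0064,0.03,0,0,0,-0.0667,0,-0.0034,0.015,0,0,0,-0.0333,0,0,0,0,0,0,0,0],
)

```text
t: 5.5
eef_pos: [0.4747, 0.0575, 0.2261]
orientation: [-2.804, -1.416, 0.0]
force: [-0.8, 0.9, -0.8]
opening: 0.0003
finger_force: 0.0
```

```bash
python3 -c "
from h import *
show(-126,off=.0205)
cv2.imwrite('pics/e.png',np.vstack([cv2.resize(manip.grab_frame(n)[y:y+100,x:x+200,::-1],(600,300),interpolation=2) for n,x,y in(('side',220,130),('top',220,140))]))"
```

```text
t 5.5 p [0.4747 0.0575 0.2261] xb 53.6 yb -36.4 tilt [-0.  0. -1.] F [-0.76  0.9  -0.83] q [-0.12 -0.19  1.97  0.    1.36  0.52] op 0.0003
goal [0.4757 0.0575 0.226 ] tool delta/0.15 [0.004 0.005 0.001] tool y turn/45 -0.009
```

View pics/e.png

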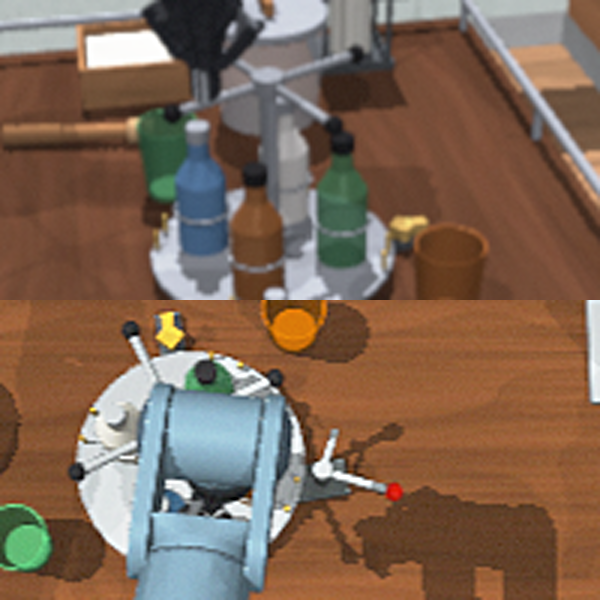

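The arms haven't turned. In the crop the finger ends at about (205,97), right at the arm, so I'll check where the tip projects.

```bash
python3 -c "
from h import *
def cr(X): return ((proj('side',X)-[220,130])*3).round(0).tolist()
for d in(0,.014,.03): print(d,cr([.4747,.0575,.2261-d]))
e=np.array([np.cos(np.radians(-154.7)),np.sin(np.radians(-154.7))])
for s in(0,.05,.083,.114): print(s,cr([*(C+s*e),.235]))
cv2.imwrite('pics/f.png',cv2.resize(manip.grab_frame('side')[125:185,260:350,::-1],(780,520),interpolation=2))
"
```

```text
0 [[207.0, 118.0]]
0.014 [[207.0, 130.0]]
0.03 [[208.0, 144.0]]
0 [[265.0, 79.0]]
0.05 [[224.0, 92.0]]
0.083 [[196.0, 101.0]]
0.114 [[170.0, 110.0]]
```

View pics/f.png

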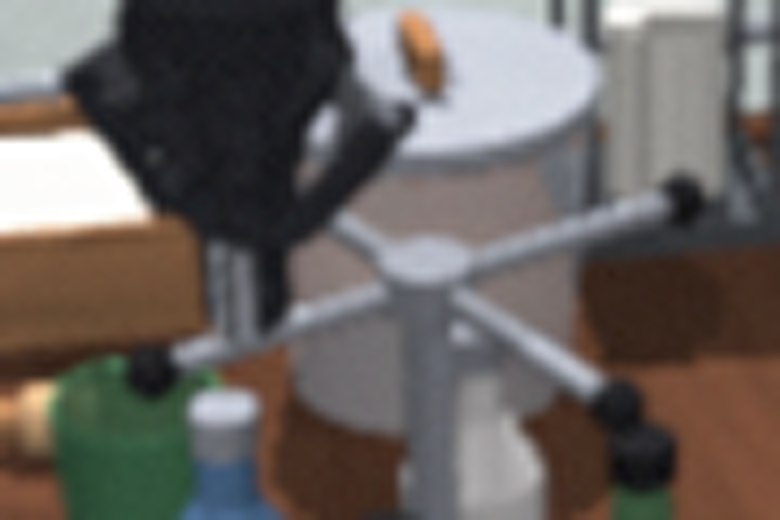

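```bash
python3 -c "
from h import *
for X,s in(([.2337,-.606,.2087],'start, seen tip 192,390'),([.4541,.1014,.2275],'d, seen tip ~281,157'),([.4747,.0575,.2261],'f, seen 287,165')):
  print(s,[proj('side',np.array(X)-[0,0,d])[0].round(1).tolist() for d in(-.014,0,.014)])
show()
o=manip.get_obs();print(o['torque'],o['joint_efforts'])"
```

```text
start, seen tip 192,390 [[186.1, 375.1], [187.6, 380.5], [189.0, 385.9]]
d, seen tip ~281,157 [[280.3, 158.8], [280.5, 162.9], [280.8, 166.9]]
f, seen 287,165 [[288.6, 165.2], [288.9, 169.4], [289.1, 173.5]]
t 5.65 p [0.4745 0.0578 0.2261] xb 53.61 yb -36.39 tilt [-0.  0. -1.] F [-0.62 -0.73 -0.11] q [-0.12 -0.19  1.97  0.    1.36  0.52] op 0.0
[-0.01200704  0.03181945 -0.04220583] [-7.97077361e-02 -2.49733222e+01 -3.29111981e+01 -2.02823547e-03
 -1.41928289e-03  2.28493474e-03]
```

The shut tip seems to ride higher than I assumed, so it passed over the arm. I'll lift, go back behind the arm and descend to TCP z = 0.205. That clears the bottle tops even if the tip really is 14 mm ahead.

```bash
python3 -c "
from h import *
show(-154.7,off=.032,z=.275)"
```

```text
t 5.65 p [0.4745 0.0578 0.2261] xb 53.61 yb -36.39 tilt [-0.  0. -1.] F [-0.62 -0.73 -0.11] q [-0.12 -0.19  1.97  0.    1.36  0.52] op 0.0
goal [0.4517 0.1068 0.275 ] tool delta/0.15 [ 0.173 -0.317 -0.326] tool y turn/45 0.629
```

Call:
carry_out(
  deltas=[0,0,-0.16,0,0,0,0,0,0,-0.17,0,0,0,0,0.058,-0.106,0,0,0,0,0,0.058,-0.106,0,0,0,0,0,0.058,-0.106,0,0,0,0,0,0,0,0,0,0,0.157,0,0,0,0,0,0,0.157,0,0,0,0,0,0,0.157,0,0,0,0,0,0,0.157,0,0,0,0,0,0,0,0,0,0,0,0,0,0,0,0],
)

```text
invalid input at $.deltas: expected a multiple of 7 numbers
```

```bash
python3 -c "
from h import *
show(-154.7,off=.032,z=.205)"
```

```text
t 5.65 p [0.4745 0.0578 0.2261] xb 53.61 yb -36.39 tilt [-0.  0. -1.] F [-0.62 -0.73 -0.11] q [-0.12 -0.19  1.97  0.    1.36  0.52] op 0.0
goal [0.4517 0.1068 0.205 ] tool delta/0.15 [ 0.173 -0.316  0.141] tool y turn/45 0.629
```

Call:
carry_out(
  deltas=[0,0,-0.16,0,0,0,0,0,0,-0.17,0,0,0,0,0.058,-0.106,0,0,0,0,0,0.058,-0.106,0,0,0,0,0,0.058,-0.106,0,0,0,0,0,0,0,0,0,0,0.157,0,0,0,0,0,0,0.157,0,0,0,0,0,0,0.157,0,0,0,0,0,0,0.157,0,0,0,0,0,0,0,0,0,0,0,0,0,0,0],
)

```text
t: 6.75
eef_pos: [0.4516, 0.107, 0.2757]
orientation: [-3.064, -0.694, 0.0]
force: [-0.4, -0.6, 0.6]
opening: -0.0002
finger_force: 0.0
```

```bash
python3 -c "
from h import *
show(-154.7,off=.032,z=.205)"
```

```text
t 6.75 p [0.4516 0.107  0.2757] xb 25.51 yb -64.49 tilt [-0.  0. -1.] F [-0.43 -0.59  0.62] q [-0.01 -0.26  1.94  0.    1.46  1.11] op -0.0002
goal [0.4517 0.1068 0.205 ] tool delta/0.15 [-0.     0.001  0.471] tool y turn/45 0.005
```

Call:
carry_out(
  deltas=[0,0,0.08,0,0,0,0,0,0,0.15,0,0,0,0,0,0,0.12,0,0,0,0,0,0,0.06,0,0,0,0,0,0,0.04,0,0,0,0,0,0,0.02,0,0,0,0,0,0,0,0,0,0,0,0,0.02,0,0,0,0,0,0,0.02,0,0,0,0,0,0,0.02,0,0,0,0,0,0,0.02,0,0,0,0,0,0,0,0,0,0,0,0],
)

```text
t: 7.95
eef_pos: [0.4571, 0.0957, 0.2053]
orientation: [3.065, 0.689, 0.0]
force: [0.4, -0.1, 0.2]
opening: 0.0004
finger_force: 0.0
```

```bash
python3 -c "
from h import *
show(-154.7,off=.032,z=.205)
a=manip.grab_frame('top');b=manip.grab_frame('side')
print(proj('top',[[*(C+.114*np.array([np.cos(t),np.sin(t)])),.235] for t in np.radians([25.3,115.3])]),blobs(a,(0,0,0),(180,255,55),(235,140,275,210)))
cv2.imwrite('pics/g.png',cv2.resize(b[125:185,260:350,::-1],(780,520),interpolation=2))
"
```

```text
t 7.95 p [0.4571 0.0957 0.2053] xb 25.34 yb -64.66 tilt [ 0. -0. -1.] F [ 0.39 -0.13  0.23] q [-0.04 -0.2   2.02 -0.    1.32  1.09] op 0.0004
goal [0.4517 0.1068 0.205 ] tool delta/0.15 [-0.001 -0.082  0.002] tool y turn/45 0.001
[[263.75560602 149.87553779]
 [245.69874327 197.01076405]] [(array([263.6, 150. ]), [261, 147, 5, 6, 10]), (array([245.4, 197.1]), [243, 195, 5, 5, 16])]
```

View pics/g.png

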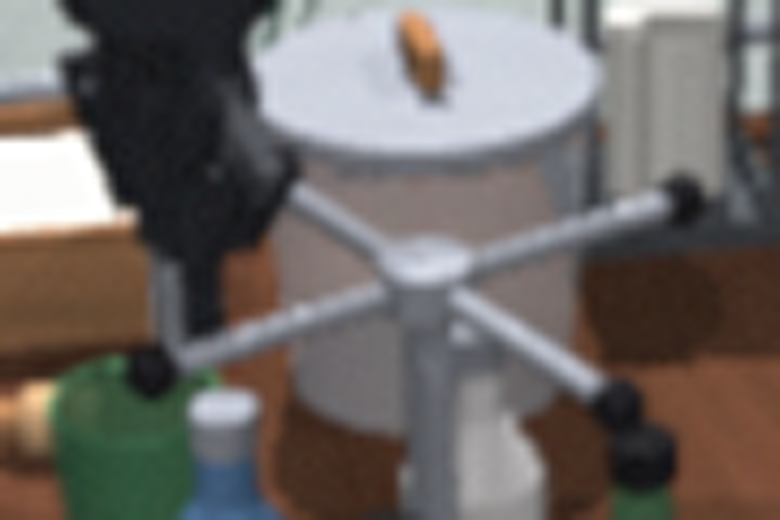

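The finger now appears behind the near-left arm, reaching about arm level in the crop around (180,350). I'll try a short push and check that the balls turn.

Call:
carry_out(
  deltas=[-0.0034,0.015,0,0,0,-0.0333,0,-0.0034,0.015,0,0,0,-0.0333,0,-0.0034,0.015,0,0,0,-0.0333,0,-0.0034,0.015,0,0,0,-0.0333,0,-0.0034,0.015,0,0,0,-0.0333,0,-0.0034,0.015,0,0,0,-0.0333,0,-0.0034,0.015,0,0,0,-0.0333,0,-0.0034,0.015,0,0,0,-0.0333,0],
)

```text
t: 8.85
eef_pos: [0.462, 0.0789, 0.2051]
orientation: [-2.974, -1.008, 0.002]
force: [-2.3, 1.5, 2.0]
opening: 0.0001
finger_force: 1.1
```

```bash
cat >> h.py <<'E'
def arms():
    a=manip.grab_frame('top')
    out=[]
    for c,s in blobs(a,(0,0,0),(180,255,60),(225,130,345,245)):
        p=ray('top',c,.237)[:2];r=np.hypot(*(p-C))
        if abs(r-.114)<.006 and s[2]<8 and s[3]<8: out.append((c.tolist(),round(ang(p,C),1),s[4]))
    print('balls',out)
E
python3 -c "
from h import *
show(-142.7,off=.02,z=.205);arms()"
```

```text
t 8.85 p [0.462  0.0789 0.2051] xb 37.43 yb -52.57 tilt [-0.001  0.001 -1.   ] F [-2.29  1.54  2.03] q [-0.07 -0.19  2.01  0.    1.32  0.84] op 0.0001
goal [0.4625 0.0786 0.205 ] tool delta/0.15 [0.001 0.004 0.001] tool y turn/45 0.003
balls [([258.9, 152.1], np.float64(33.8), 16), ([308.9, 161.6], np.float64(-56.3), 18), ([248.1, 201.7], np.float64(124.0), 19), ([265.5, 214.0], np.float64(158.6), 6)]
```

Contact holds: the caddy has turned about 8.6°, with about 111° still to go. I'll continue the arc.

Call:
carry_out(
  deltas=[-0.0034,0.015,0,0,0,-0.0333,0,-0.0064,0.03,0,0,0,-0.0667,0,-0.0064,0.03,0,0,0,-0.0667,0,-0.0064,0.03,0,0,0,-0.0667,0,-0.0064,0.03,0,0,0,-0.0667,0,-0.0064,0.03,0,0,0,-0.0667,0,-0.0064,0.03,0,0,0,-0.0667,0,-0.0064,0.03,0,0,0,-0.0667,0,-0.0064,0.03,0,0,0,-0.0667,0,-0.0064,0.03,0,0,0,-0.0667,0,-0.0064,0.03,0,0,0,-0.0667,0,-0.0034,0.015,0,0,0,-0.0333,0],
)

```text
t: 10.1
eef_pos: [0.4945, 0.0403, 0.205]
orientation: [-2.566, -1.811, 0.002]
force: [-3.5, -1.1, 1.4]
opening: -0.0
finger_force: 1.1
```

```bash
python3 -c "
from h import *
show(-109.7,off=.02,z=.205);arms()"
```

```text
t 10.1 p [0.4945 0.0403 0.205 ] xb 70.42 yb -19.58 tilt [-0.001 -0.    -1.   ] F [-3.47 -1.08  1.37] q [-0.15 -0.12  1.95 -0.    1.31  0.19] op -0.0
goal [0.4947 0.0409 0.205 ] tool delta/0.15 [ 0.004  0.    -0.   ] tool y turn/45 0.003
balls [([292.5, 148.7], np.float64(-22.0), 19), ([244.8, 168.1], np.float64(67.9), 18), ([264.2, 214.7], np.float64(157.1), 21)]
```

Call:
carry_out(
  deltas=[-0.0034,0.015,0,0,0,-0.0333,0,-0.0064,0.03,0,0,0,-0.0667,0,-0.0064,0.03,0,0,0,-0.0667,0,-0.0064,0.03,0,0,0,-0.0667,0,-0.0064,0.03,0,0,0,-0.0667,0,-0.0064,0.03,0,0,0,-0.0667,0,-0.0064,0.03,0,0,0,-0.0667,0,-0.0064,0.03,0,0,0,-0.0667,0,-0.0064,0.03,0,0,0,-0.0667,0,-0.0064,0.03,0,0,0,-0.0667,0,-0.0064,0.03,0,0,0,-0.0667,0,-0.0034,0.015,0,0,0,-0.0333,0],
)

```text
t: 11.35
eef_pos: [0.5428, 0.0259, 0.2051]
orientation: [1.946, 2.466, -0.001]
force: [-1.5, -1.2, -0.1]
opening: -0.0001
finger_force: 1.0
```

```bash
python3 -c "
from h import *
show(-76.7,off=.02,z=.205);arms()"
```

```text
t 11.35 p [0.5428 0.0259 0.2051] xb 103.46 yb 13.46 tilt [-0. -0. -1.] F [-1.48 -1.25 -0.09] q [-0.16 -0.    1.84 -0.    1.31 -0.4 ] op -0.0001
goal [0.5423 0.0269 0.205 ] tool delta/0.15 [ 0.007 -0.002  0.001] tool y turn/45 0.004
balls [([271.8, 146.6], np.float64(11.5), 18), ([242.8, 188.5], np.float64(101.1), 18)]
```

Call:
carry_out(
  deltas=[-0.0034,0.015,0,0,0,-0.0333,0,-0.0064,0.03,0,0,0,-0.0667,0,-0.0064,0.03,0,0,0,-0.0667,0,-0.0064,0.03,0,0,0,-0.0667,0,-0.0064,0.03,0,0,0,-0.0667,0,-0.0064,0.03,0,0,0,-0.0667,0,-0.0064,0.03,0,0,0,-0.0667,0,-0.0064,0.03,0,0,0,-0.0667,0,-0.0064,0.03,0,0,0,-0.0667,0,-0.0064,0.03,0,0,0,-0.0667,0,-0.0064,0.03,0,0,0,-0.0667,0,-0.0034,0.015,0,0,0,-0.0333,0],
)

```text
t: 12.6
eef_pos: [0.5907, 0.0403, 0.2052]
orientation: [1.164, 2.918, -0.0]
force: [-1.6, -1.7, -0.4]
opening: -0.0002
finger_force: 0.9
```

```bash
python3 -c "
from h import *
show(-43.7,off=.02,z=.205);arms()"
```

```text
t 12.6 p [0.5907 0.0403 0.2052] xb 136.5 yb 46.5 tilt [-0. -0. -1.] F [-1.56 -1.68 -0.39] q [-0.12  0.12  1.71 -0.    1.31 -0.93] op -0.0002
goal [0.5898 0.041  0.205 ] tool delta/0.15 [ 0.008 -0.     0.001] tool y turn/45 0.004
balls [([253.0, 156.5], np.float64(45.4), 19), ([252.4, 206.9], np.float64(134.7), 19)]
```

Call:
carry_out(
  deltas=[-0.0034,0.015,0,0,0,-0.0333,0,-0.0034,0.015,0,0,0,-0.0333,0,-0.0034,0.015,0,0,0,-0.0333,0,-0.0034,0.015,0,0,0,-0.0333,0,-0.0034,0.015,0,0,0,-0.0333,0,-0.0022,0.01,0,0,0,-0.0222,0,-0.0022,0.01,0,0,0,-0.0222,0,0,0,0,0,0,0,0,0,0,0,0,0,0,0],
)

```text
t: 13.55
eef_pos: [0.6024, 0.0494, 0.2053]
orientation: [0.921, 3.003, 0.001]
force: [0.4, 0.5, -0.4]
opening: -0.0002
finger_force: 0.0
```

```bash
python3 -c "
from h import *
show(-34.7,off=.02,z=.205);arms()"
```

```text
t 13.55 p [0.6024 0.0494 0.2053] xb 145.89 yb 55.89 tilt [ 0.001  0.001 -1.   ] F [ 0.36  0.53 -0.45] q [-0.11  0.14  1.68  0.    1.31 -1.08] op -0.0002
goal [0.6007 0.0494 0.205 ] tool delta/0.15 [ 0.009 -0.006  0.002] tool y turn/45 0.013
balls [([278.0, 144.5], np.float64(1.6), 4), ([249.0, 161.1], np.float64(55.0), 21), ([308.7, 202.1], np.float64(-125.5), 15), ([257.0, 211.0], np.float64(144.4), 20)]
```

The caddy is within about 1° of the target (arms near 54.7° against 55.3°). I'll back off, lift, move aside and measure cleanly.

Call:
carry_out(
  deltas=[0,-0.07,0,0,0,0,0,0,-0.08,0,0,0,0,0,0,0,-0.15,0,0,0,0,0,0,-0.25,0,0,0,0,0,0,-0.25,0,0,0,0,0,0,-0.15,0,0,0.18,0,0.1,-0.2,0,0,0,0.18,0,0.1,-0.25,0,0,0,0.18,0,0.1,-0.25,0,0,0,0.18,0,0.1,-0.25,0,0,0,0.18,0,0.1,-0.2,0,0,0,0.18,0,0,0,0,0,0,0,0],
)

```text
t: 14.8
eef_pos: [0.4041, 0.0044, 0.3254]
orientation: [2.078, 2.354, 0.002]
force: [1.2, 0.3, 0.5]
opening: -0.0004
finger_force: 0.0
```

```bash
cat >> h.py <<'E'
PV=np.array([.5248,-.0415])
def lev(bear,r,off,z):
    o=manip.get_obs();p=o['eef_pos'];R=Ro.from_rotvec(o['orientation']).as_matrix()
    b=np.radians(bear);er=np.array([np.cos(b),np.sin(b)]);et=np.array([-er[1],er[0]])
    g=np.array([*(PV+r*er-off*et),z]);yb=np.degrees(np.arctan2(R[1,1],R[0,1]))
    print('lever goal',g.round(4),'tool delta/0.15',(R.T@(g-p)/.15).round(3),'turn/45',round(-((bear+90-yb+180)%360-180)/45,3))
E
python3 -c "
from h import *
show();lev(-108.3,.06,.035,.3);arms()"
```

```text
t 14.8 p [0.4041 0.0044 0.3254] xb 97.12 yb 7.12 tilt [ 0.002 -0.001 -1.   ] F [1.21 0.26 0.54] q [-0.27 -0.45  1.99 -0.    1.6  -0.4 ] op -0.0004
lever goal [ 0.4727 -0.0875  0.3   ] tool delta/0.15 [-0.664  0.378  0.171] turn/45 0.565
balls [([299.4, 152.5], np.float64(-34.8), 14), ([249.0, 161.2], np.float64(55.2), 20), ([257.0, 211.1], np.float64(144.5), 19)]
```

Call:
carry_out(
  deltas=[-0.11,0.063,0,0,0,0,0,-0.11,0.063,0,0,0,0,0,-0.11,0.063,0,0,0,0,0,-0.11,0.063,0,0,0,0,0,-0.11,0.063,0,0,0,0,0,-0.11,0.063,0,0,0,0,0,0,0,0,0,0,0.19,0,0,0,0,0,0,0.19,0,0,0,0,0,0,0.185,0,0,0,0,0,0,0,0,0,0,0,0,0,0,0],
)

```text
t: 15.95
eef_pos: [0.4757, -0.087, 0.3249]
orientation: [-2.541, -1.847, 0.0]
force: [-0.0, -0.2, -0.4]
opening: -0.0001
finger_force: 0.0
```

```bash
python3 -c "
from h import *
show();lev(-108.3,.06,.035,.035);arms()
a=manip.grab_frame('top')
print(blobs(a,(18,120,120),(32,255,255),(262,140,292,162)),blobs(a,(0,150,130),(6,255,255),(320,180,370,220)))
cv2.imwrite('pics/i.png',cv2.resize(a[130:240,225:365,::-1],(764,600),interpolation=2))"
```

```text
t 15.95 p [ 0.4757 -0.087   0.3249] xb 72.05 yb -17.95 tilt [-0.  0. -1.] F [-0.04 -0.16 -0.41] q [-0.42 -0.23  1.83 -0.    1.54 -0.1 ] op -0.0001
lever goal [ 0.4727 -0.0875  0.035 ] tool delta/0.15 [-0.009 -0.017  1.933] turn/45 0.008
balls [([299.6, 152.4], np.float64(-34.9), 18), ([249.1, 161.2], np.float64(55.1), 19), ([308.2, 201.9], np.float64(-125.7), 17), ([257.0, 211.0], np.float64(144.4), 20)]
[(array([276. , 150.1]), [272, 144, 10, 12, 68]), (array([271.5, 158.5]), [271, 158, 2, 2, 4])] [(array([350.8, 203.5]), [348, 201, 7, 6, 31])]
```

View pics/i.png

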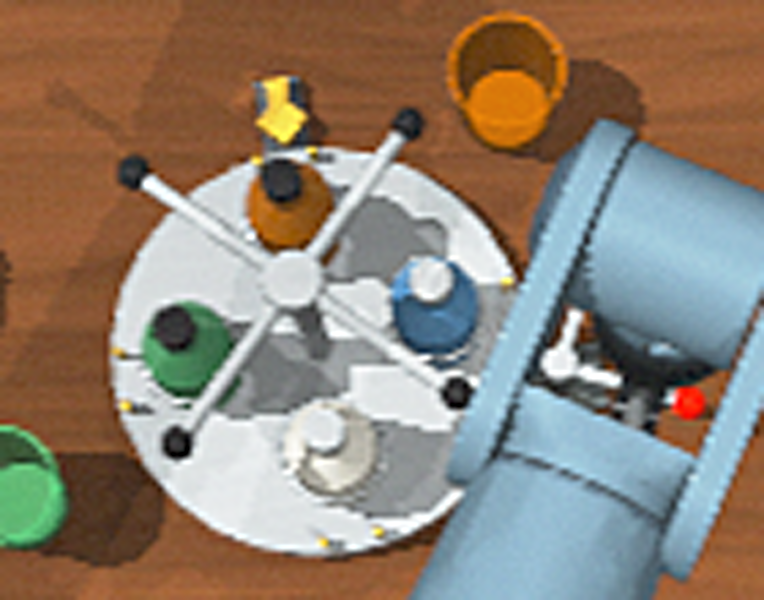

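Amber, at crop (285,200), now stands right behind the brass marker at crop (282,115), within about 0.6°, and the latch is still open. I'll lower the finger beside the lever.

Call:
carry_out(
  deltas=[-0.01,-0.02,0.1,0,0,0,0,0,0,0.25,0,0,0,0,0,0,0.28,0,0,0,0,0,0,0.28,0,0,0,0,0,0,0.25,0,0,0,0,0,0,0.2,0,0,0,0,0,0,0.2,0,0,0,0,0,0,0.15,0,0,0,0,0,0,0.1,0,0,0,0,0,0,0.06,0,0,0,0,0,0,0.04,0,0,0,0,0,0,0,0,0,0,0],
)

```text
t: 17.25
eef_pos: [0.4717, -0.0869, 0.0381]
orientation: [-2.543, -1.843, 0.001]
force: [0.0, 0.1, 0.6]
opening: -0.0001
finger_force: 0.0
```

```bash
python3 -c "
from h import *
show();lev(-108.3,.06,.02,.038);arms()
print([blobs(manip.grab_frame('side'),(0,150,130),(6,255,255),(280,215,350,260))])"
```

```text
t 17.25 p [ 0.4717 -0.0869  0.0381] xb 71.88 yb -18.12 tilt [-0.001  0.    -1.   ] F [0.   0.09 0.55] q [-0.42  0.09  2.09  0.    0.97 -0.1 ] op -0.0001
lever goal [ 0.487  -0.0922  0.038 ] tool delta/0.15 [-0.002  0.108  0.001] turn/45 0.004
balls [([299.7, 152.5], np.float64(-35.2), 15), ([249.2, 161.0], np.float64(54.7), 19), ([313.0, 169.0], np.float64(-70.0), 5), ([308.3, 201.9], np.float64(-125.6), 21), ([257.1, 211.1], np.float64(144.6), 18)]
[[(array([307.1, 247.6]), [304, 245, 7, 6, 36])]]
```

Call:
carry_out(
  deltas=[0,0.05,0,0,0,0,0,0,0.05,0,0,0,0,0,-0.0064,0.0211,0,0,0,-0.0667,0,-0.0064,0.0211,0,0,0,-0.0667,0,-0.0064,0.0211,0,0,0,-0.0667,0,-0.0064,0.0211,0,0,0,-0.0667,0,-0.0064,0.0211,0,0,0,-0.0667,0,-0.0064,0.0211,0,0,0,-0.0667,0,-0.0064,0.0211,0,0,0,-0.0667,0,-0.0064,0.0211,0,0,0,-0.0667,0,-0.0064,0.0211,0,0,0,-0.0667,0,-0.0064,0.0211,0,0,0,-0.0667,0],
)

```text
t: 18.55
eef_pos: [0.5177, -0.1041, 0.0392]
orientation: [1.977, 2.441, 0.0]
force: [-1.0, 0.9, 0.6]
opening: 0.0
finger_force: 0.6
```

```bash
cat >> h.py <<'E'
def knob():
    for n,bx in(('side',(290,215,360,262)),('top',(320,170,375,225))):
        for c,s in blobs(manip.grab_frame(n),(0,150,120),(6,255,255),bx):
            k=ray(n,c,.07);print('knob',n,k.round(3),s[4],'bear',round(ang(k,PV),1),'r',round(np.hypot(*(k[:2]-PV)),3))
E
python3 -c "
from h import *
show();lev(-78.3,.06,.02,.038);arms();knob()"
```

```text
t 18.55 p [ 0.5177 -0.1041  0.0392] xb 102.0 yb 12.0 tilt [ 0. -0. -1.] F [-0.95  0.87  0.61] q [-0.41  0.19  1.97  0.    0.98 -0.62] op 0.0
lever goal [ 0.5174 -0.1043  0.038 ] tool delta/0.15 [-0.001 -0.002  0.008] turn/45 0.007
balls [([299.5, 152.4], np.float64(-34.8), 17), ([249.1, 161.2], np.float64(55.1), 19), ([313.0, 169.0], np.float64(-70.0), 5), ([308.3, 201.9], np.float64(-125.6), 21), ([257.1, 211.1], np.float64(144.6), 18)]
knob side [ 0.541 -0.128  0.07 ] 38 bear -79.4 r 0.088
```

Call:
carry_out(
  deltas=[-0.0064,0.0211,0,0,0,-0.0667,0,-0.0064,0.0211,0,0,0,-0.0667,0,-0.0064,0.0211,0,0,0,-0.0667,0,-0.0064,0.0211,0,0,0,-0.0667,0,-0.0064,0.0211,0,0,0,-0.0667,0,-0.0064,0.0211,0,0,0,-0.0667,0,-0.0064,0.0211,0,0,0,-0.0667,0,-0.0032,0.0105,0,0,0,-0.0333,0,-0.0032,0.0105,0,0,0,-0.0333,0,0,0,0,0,0,0,0],
)

```text
t: 19.7
eef_pos: [0.543, -0.1013, 0.0388]
orientation: [-1.429, -2.798, 0.001]
force: [-1.5, -0.7, 2.3]
opening: -0.0002
finger_force: 1.0
```

```bash
python3 -c "
from h import *
show();lev(-53.9,.06,.02,.038);arms();knob()"
```

```text
t 19.7 p [ 0.543  -0.1013  0.0388] xb 125.88 yb 35.88 tilt [-0. -0. -1.] F [-1.52 -0.7   2.25] q [-0.39  0.24  1.91 -0.    0.99 -1.02] op -0.0002
lever goal [ 0.544  -0.1018  0.038 ] tool delta/0.15 [-0.006  0.004  0.005] turn/45 -0.005
balls [([299.4, 152.5], np.float64(-34.8), 15), ([249.0, 161.2], np.float64(55.2), 20), ([313.3, 169.5], np.float64(-71.0), 6), ([308.3, 201.9], np.float64(-125.6), 21), ([257.0, 211.0], np.float64(144.4), 20)]
knob side [ 0.572 -0.115  0.07 ] 41 bear -56.9 r 0.087
```

Call:
carry_out(
  deltas=[-0.002,0.008,0,0,0,-0.02,0,-0.002,0.008,0,0,0,-0.02,0,0,0.008,0,0,0,0,0,0,0.008,0,0,0,0,0,0,0.008,0,0,0,0,0],
)

```text
t: 20.35
eef_pos: [0.544, -0.101, 0.0384]
orientation: [-1.378, -2.815, 0.015]
force: [-21.3, -16.0, 11.5]
opening: -0.0002
finger_force: 14.4
```

```bash
python3 -c "
from h import *
show();lev(-53.9,.06,.02,.038);arms();knob()"
```

```text
t 20.35 p [ 0.544  -0.101   0.0384] xb 127.83 yb 37.83 tilt [-0.011 -0.005 -1.   ] F [-21.32 -15.97  11.53] q [-0.38  0.25  1.9  -0.01  1.   -1.04] op -0.0002
lever goal [ 0.544  -0.1018  0.038 ] tool delta/0.15 [-0.004 -0.003  0.003] turn/45 0.038
balls [([299.5, 152.4], np.float64(-34.8), 17), ([249.0, 161.2], np.float64(55.2), 20), ([313.4, 169.7], np.float64(-71.3), 7), ([308.3, 202.0], np.float64(-125.7), 20), ([257.0, 211.0], np.float64(144.4), 20)]
knob side [ 0.572 -0.114  0.07 ] 40 bear -56.7 r 0.087
```

The lever met something firm (about 26 N), either its stop or the pin on a peg. I'll back off, lift and measure the lever properly.

Call:
carry_out(
  deltas=[0,-0.06,0,0,0,0,0,0,-0.1,0,0,0,0,0,0,0,-0.15,0,0,0,0,0,0,-0.25,0,0,0,0,0,0,-0.28,0,0,0,0,0,0,-0.28,0,0,0,0,0,0,-0.28,0,0,0,0,0,0,-0.28,0,0,0,0,0.2,-0.25,-0.15,0,0,0,0,0.2,-0.25,0,0,0,0,0,0.1,-0.25,0,0,0,0,0,0,-0.1,0,0,0,0,0],
)

```text
t: 21.7
eef_pos: [0.3828, -0.1312, 0.2878]
orientation: [1.385, 2.818, -0.0]
force: [1.1, 1.1, -1.0]
opening: 0.0002
finger_force: 0.0
```

```bash
python3 -c "
from h import *
show();arms();knob()
b=np.radians(-53.9)
for d in(-57.5,-53.9): print(d,[proj(n,[*(PV+.085*np.array([np.cos(np.radians(d)),np.sin(np.radians(d))])),.07]).round(1) for n in('side','top')])
for n,bx in(('side',(290,215,360,262)),('top',(320,170,375,225))): print(n,blobs(manip.grab_frame(n),(0,150,120),(6,255,255),bx))
a=manip.grab_frame('top');b=manip.grab_frame('side')
cv2.imwrite('pics/j.png',np.hstack([cv2.resize(a[145:215,295:365,::-1],(390,390),interpolation=2),cv2.resize(b[190:260,270:340,::-1],(390,390),interpolation=2)]))"
```

```text
t 21.7 p [ 0.3828 -0.1312  0.2878] xb 127.67 yb 37.67 tilt [ 0.002 -0.001 -1.   ] F [ 1.12  1.11 -1.  ] q [-0.61 -0.44  2.05  0.    1.53 -1.27] op 0.0002
balls [([299.6, 152.4], np.float64(-34.9), 17), ([248.9, 161.2], np.float64(55.3), 19), ([312.8, 169.0], np.float64(-69.9), 5), ([308.3, 201.9], np.float64(-125.6), 19), ([257.0, 211.1], np.float64(144.5), 17)]
knob side [ 0.573 -0.114  0.07 ] 44 bear -56.1 r 0.087
knob top [ 0.573 -0.109  0.07 ] 30 bear -54.6 r 0.083
-57.5 [array([[331.3, 242.2]]), array([[348.1, 183. ]])]
-53.9 [array([[332.7, 241.4]]), array([[347.2, 181.7]])]
side [(array([332.3, 242.1]), [329, 239, 8, 7, 43])]
top [(array([347. , 182.2]), [344, 180, 7, 6, 30])]
```

View pics/j.png

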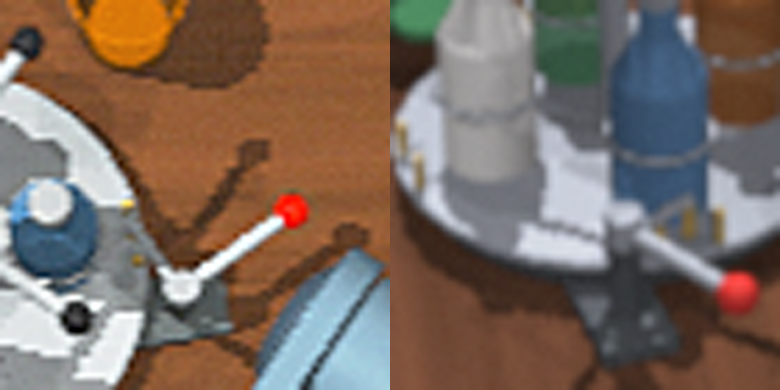

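The picture shows the latch tail standing between the two brass pegs by the blue bottle, at left crop (130,215). The knob is at full-image top (347,182), bearing -54.6° against a predicted locked bearing of -53.9°. The caddy did not shift under the 26 N push, so that was the lever's stop. The hand is clear.

```bash
python3 -c "
from rig import manip
print(manip.sign_off())"
```

```text
the job is handed in; nothing more can be done
None
```

I turned the caddy until the amber bottle was at the brass marker (within about 1° by camera), then pushed the latch lever to its stop with its pin between the pegs; the job is handed in with the hand clear, at about 22 s of the 58 s allowed.

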